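Roll the banding jig's wheel until its gap meets the gauge mark

TASK

Set the banknote banding jig for the next brick: with a fingertip on top of the knurled wheel, roll it to bring the moving cheek in towards the fixed cheek, until the cheek's pointer stands in line with the gauge mark on the scale. Move the cheek only by rolling the wheel with the fingers, never by pushing the cheek itself. Pick nothing up, leave the note bundle, torch and card case where they are, and finish with the hand clear.

Things in the scene. Friction and masses are not known exactly. Their poses are not given: they have to be found in the camera images.
- jig: Banding jig fixed to the table: aluminium plate 150 (x) by 260 (y) by 12 mm. Origin on the table, midway in x, 100 mm from the plate's -y end; z up. Fixed grey cheek at the -y end, inner face at y = -65 mm, 80 mm wide, 70 mm tall. Wheel at y = +115 mm between grey side plates 74 mm long, 52 mm apart outside, tops 58 mm above the table. Scale along the +x edge. Yaw within 0.6 rad.
- wheel: Knurled steel wheel, origin at its centre, 42 mm above the table; its axis is the jig's x. 65 mm over 24 ridges (2 mm high, along the axis), 24 mm wide; top 74.5 mm above the table. Moving its top to the jig's -y (towards the cheeks) closes the gap 10 mm per radian (0.31 mm per mm of rim); back opens it. About 3 N at the rim turns it; it stays where left. Needs 1.8 to 4 rad: several strokes.
- cheek: Moving grey cheek, an upright plate 80 mm wide (x), 12 mm thick (y), top 70 mm above the table; origin at the foot of its inner (-y) face, 12 mm above the table. Axes as the jig's. It slides along the jig's y, starts with its inner face at y = 23 to 35 mm, and moves to -y as the gap closes. Not to be touched.
- cheek_pointer (a point): Outer end of the cheek's pointer, a dark steel blade 6 mm thick (y), 10 mm high, that sticks out of the cheek to +x at its inner face. The point is mid-thickness on the blade's top edge, 35 mm above the table, at x = 53.5 mm of the jig.
- gauge_mark (a point): Gauge mark: inner end, top edge, mid-thickness of a dark steel blade 6 mm thick (y), 18 mm long (x), on a small aluminium block on the scale, 2.5 mm clear of the pointer's end; 35 mm above the table. Axes as the jig's. Its y on the jig is -2 to 8 mm, fixed during a run. The setting is right when pointer and mark have the same y in the jig's frame: the two blades in one line.
- bundle: Bystander: loose banded bundle of notes lying flat, 75 by 155 by 22 mm, origin under its centre.
- torch: Bystander: loose black torch standing on end, 42 mm across at its head, 129 mm tall, origin under its centre.
- case: Bystander: loose clear plastic case of red cards lying flat, 75 by 125 by 24 mm, origin under its centre.

How it is judged:
On the way:
1. the gap is closed to within 8 mm of the mark with a finger on the wheel (contact force between the fingers and wheel above 0.3 N and y of cheek_pointer in the frame of gauge_mark below 0.008 m), for 0.04 s.
At the end, for the whole second after the job is handed in: The cheek's pointer stands within 2.5 mm of the gauge mark along the scale, cheek and wheel at rest (y of cheek_pointer in the frame of gauge_mark between -0.0025 and 0.0025 m and linear speed of cheek below 0.003 m/s and angular speed of wheel below 0.2 rad/s); the robot touches nothing.
It fails at once if the robot pushes the moving cheek itself (more than 2 N) (contact force between any of the fingers, the arm and cheek above 2 N).
It fails at once if the wheel is worked with something other than the fingers (more than 2 N from the arm or the gripper's body) (contact force between the arm and wheel above 2 N).
It fails at once if the bundle, torch or case is lifted, carried or shifted by more than 15 mm, or the torch is knocked over (distance of any of bundle, torch, case from where it was at the start of the episode above 0.015 m or angle between torch's own z axis and vertical above 0.4 rad).
It also fails if it takes over 48 s, if anything falls off the work surface, if the arm or the gripper's body presses on something with over 40 N, if the wrist force passes 120 N, or if a joint passes its speed limit or range.

ROBOT

A 6-joint arm with a two-finger parallel gripper is mounted at the origin on the work surface. World frame = base frame: x ahead of the robot, y to its left, z up, the work surface at z = 0. Lengths are in m, angles in rad, forces in N, time in s.
With the tool pointing down it reaches from about 0.325 to 0.85 m from the base axis. Payload 4.4 kg.
Tool frame: the origin (TCP) lies between the finger pads; the fingertips stand 8 mm ahead of it and the grasp point (between the pads) lies 11 mm behind it; z points along the fingers, y is the line along which they close (so a half turn about z gives the same grasp; the last joint's range is limited). The gripper opens to 94 mm and grips with 3 to 60 N. Pads are 16 mm wide; open, the fingers measure 119 mm over their backs; the gripper's body (75 mm by 177 mm) begins 78 mm behind the grasp point.
Start: joints at [1.054, 0.207, 1.542, -0, 1.393, -0.15], TCP at [0.206, 0.537, 0.213] pointing down, gripper open.
Joint ranges: [-2.73, 2.73], [-0.86, 2.22], [0.23, 2.46], [-1.11, 4.25], [0.08, 2.63], [-2.82, 2.82]. Speed limits (rad/s): [2.79, 2.79, 3.14, 3.14, 3.14, 3.14].

INTERFACE

Orientations are given as a unit quaternion [x, y, z, w].
In Python, from workcell import sense, grab_frame, camera_info, close_job gives the robot as it stands.
- The arm moves only by the tool servo_tool, never from a script. Its argument "commands" is a list of rows, each an object of numbers: "tx", "ty", "tz": the shift along the tool's x, y, z in m; "turn": the turn about the tool's z in degrees. In form: [{"tx": .., "ty": .., "tz": .., "turn": ..}, ...]. A call has 1 to 20 rows; each row shifts and turns the commanded pose from where the row before left it, along the tool's axes as they then stand; what a row does not reach is not made up. A row lasts 1/12 s, in which the tool goes at most 41.7 mm and 7.16 degrees, less where a joint would pass 70% of its speed; a pose out of reach is approached as far as the arm can. A call is refused whole if a number of a shift passes 0.0417 or a number of a turn 7.16, either way. A call with a gripper value outside its range is refused whole. "hand" is the opening in per cent of the stroke, from 0 (shut) to 100 (fully open), set as the call begins (left out, the last holds). The fingers move at their own pace and stop on an object; "newtons" is the grip in N (left out, the last holds). Time passes only in rows, so rows that do not move let the fingers close. It gives the time, the measured TCP pose, the force, the opening and the grip force at its end, in the units of the state.
- sense(): the state, without advancing time (a new reading comes with each control period).
- grab_frame(name): name is "side" or "top" or "wrist"; returns the picture (400x640x3 uint8, blue, green, red); there is no depth.
- camera_info(name): a dict with "fx", "fy", "cx", "cy" (pixels), "world_from_camera" (4x4, takes a point from camera to world coordinates). Camera axes: x right, y down, z forward; pixel columns grow to the right and rows downward; lengths in m; the calibration is good to about 2 mm. The wrist camera is an equidistant fisheye: a pixel r from the principal point sees the ray r / f radians off the axis. A picture is of the moment at which its call begins: read the wrist's pose just before it. camera_info takes no time and is no camera call; for the wrist camera it gives the pose at the moment of the call.
- close_job(): hands the job in; it is judged then, once.
The state is a dict: "time_s": time; "qpos": joint angles; "qd": joint speeds; "joint_efforts": joint torques, N m; "position": TCP position; "tool_rot": TCP orientation; "wrist_force": force on the tool from outside, world axes, zero at the start; "moment": the same for the moment, N m; "width": finger opening in m; "grasp_force": force on a finger pad.
Only numpy, scipy, OpenCV 4.12 (cv2) and the standard library are available. Lean on these libraries where they do the work, as an engineer would, in place of code of your own. Each camera call takes 0.05 s, during which the arm holds its last target. There are 200 camera calls.

## Working session

There is one attempt and no reset: what is moved stays moved. The work goes in short steps, Python scripts to look and compute and a tool call to move; the robot and the scene stay as the last step left them, time stands still between calls to the robot, and variables do not carry over. Pictures are saved under pics/ and viewed, at most 10 in all, crops included, and the job is handed in when it is done.

Besides the shell and the picture viewer there is one more tool, called after ">>>" by a JSON object that holds its "op" and its "data", one argument or row to a line. servo_tool: Moves the arm, as the interface text tells. Its arguments: {"type":"object","properties":{"commands":{"type":"array","items":{"type":"object","properties":{"tx":{"type":"number"},"ty":{"type":"number"},"tz":{"type":"number"},"turn":{"type":"number"}}}},"hand":{"type":"number"},"newtons":{"type":"number"}},"required":["commands"]}

```bash
mkdir -p pics
python3 - <<'E'
from workcell import *
import cv2,numpy as np
s=sense();print({k:np.round(v,4).tolist() for k,v in s.items()})
for n in("top","side"):
    cv2.imwrite(f"pics/{n}0.png",grab_frame(n));c=camera_info(n);print(n,c["fx"],c["fy"],c["cx"],c["cy"],np.round(c["world_from_camera"],4).tolist())
E
```

```text
{'time_s': 0.0, 'qpos': [1.0535, 0.2074, 1.5429, -0.0, 1.3935, -0.1505], 'qd': [0.0013, 0.0008, -0.0007, 0.0008, 0.0001, 0.0011], 'joint_efforts': [0.0012, -37.0875, -28.142, 0.0699, 0.0362, -0.0001], 'position': [0.2058, 0.5361, 0.2123], 'tool_rot': [0.1824, 0.9832, -0.0011, -0.0004], 'wrist_force': [0.3752, 0.9235, -0.4749], 'moment': [-0.0133, -0.0045, -0.0215], 'grasp_force': 0.0, 'width': 0.0939}
top 369.96432866631096 369.96432866631096 322.1492641939253 198.00849499257072 [[-0.0118, -0.9812, 0.1924, 0.4271], [-0.9999, 0.0113, -0.0039, 0.0697], [0.0017, -0.1925, -0.9813, 0.7389], [0.0, 0.0, 0.0, 1.0]]
side 415.1303329778689 415.1303329778689 322.87361479320543 200.12019333931656 [[0.6833, -0.3453, 0.6433, 0.1104], [-0.7301, -0.3105, 0.6088, -0.3972], [-0.0105, -0.8856, -0.4643, 0.4144], [0.0, 0.0, 0.0, 1.0]]
```

View pics/top0.png

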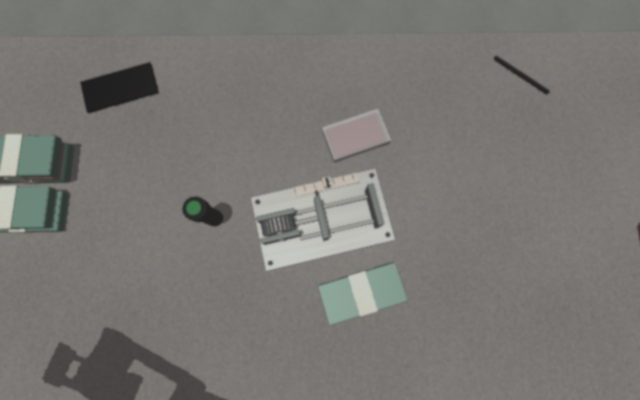

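View pics/side0.png

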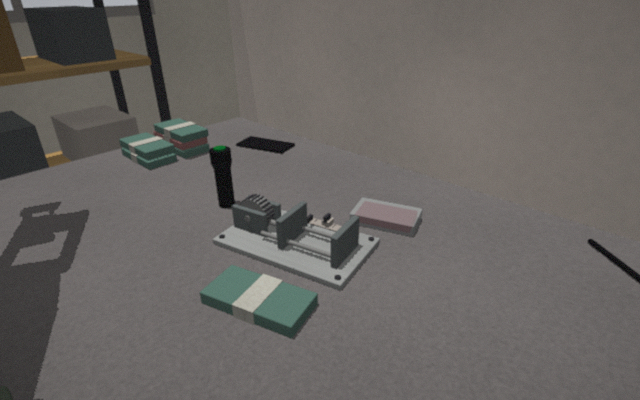

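The top view shows the plate with corners at about (252,197), (377,171), (394,240) and (267,269). The wheel is at about (278,225), the moving cheek at (321,215), the fixed cheek at (375,205), and the pointer and mark near (322,187). The torch at (195,208) stands beyond the wheel end. The side view agrees with this layout.

```bash
cat > h.py <<'E'
import cv2,numpy as np
from workcell import *
def ray(c,uv,fish=False):
    d=(np.array(uv,float)-[c["cx"],c["cy"]])/[c["fx"],c["fy"]]
    if fish:
        r=np.linalg.norm(d); v=np.array([*(d*np.sin(r)/max(r,1e-9)),np.cos(r)])
    else: v=np.array([*d,1.])
    T=np.array(c["world_from_camera"]); return T[:3,3],T[:3,:3]@v
def onz(c,uv,z,fish=False):
    o,v=ray(c,uv,fish); return o+v*(z-o[2])/v[2]
def proj(c,P,fish=False):
    T=np.array(c["world_from_camera"]); p=T[:3,:3].T@(np.array(P)-T[:3,3])
    if fish:
        r=np.hypot(*p[:2]); d=p[:2]/r*np.arctan2(r,p[2])
    else: d=p[:2]/p[2]
    return d*[c["fx"],c["fy"]]+[c["cx"],c["cy"]]
E
python3 - <<'E'
from h import *
c=camera_info("top");im=cv2.imread("pics/top0.png")
g=im.min(2); m=((g>125)).astype(np.uint8); m[:160]=0;m[275:]=0;m[:,:240]=0;m[:,405:]=0
m=cv2.morphologyEx(m,cv2.MORPH_CLOSE,np.ones((9,9)))
k=max(cv2.findContours(m,0,2)[0],key=cv2.contourArea)
b=cv2.boxPoints(cv2.minAreaRect(k));q=cv2.approxPolyDP(cv2.convexHull(k),6,True)[:,0]
print(b.tolist(),q.tolist(),cv2.contourArea(k))
W=np.array([onz(c,p,.012) for p in q]);print(W.round(4).tolist())
print(np.linalg.norm(W-np.roll(W,-1,0),axis=1))
for n,uv,z in(("wheel",(278,222),.0745),("torch",(195,208),.129)):print(n,onz(c,uv,z))
s=cv2.imread("pics/side0.png")
w=grab_frame("wrist");cv2.imwrite("pics/w0.png",w)
t=cv2.resize(im[160:280,235:405],None,fx=3.5,fy=3.5,interpolation=2)
cv2.imwrite("pics/topc.png",t)
E
```

```text
[[248.38462829589844, 190.9230499267578], [380.4999694824219, 164.49998474121094], [396.65380859375, 245.2692108154297], [264.5384826660156, 271.6922607421875]] [[375, 168], [394, 240], [265, 270], [252, 196]] 9943.5
[[0.6306, -0.0415, 0.012], [0.4842, -0.073, 0.012], [0.4294, 0.1786, 0.012], [0.5753, 0.2073, 0.012]]
[0.14979084 0.25751041 0.1486768  0.25485054]
wheel [0.51411154 0.14729783 0.0745    ]
torch [0.532113  0.2797737 0.129    ]
```

View pics/topc.png

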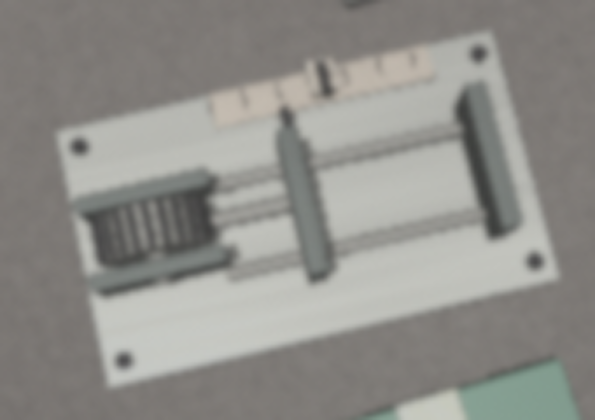

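View pics/w0.png

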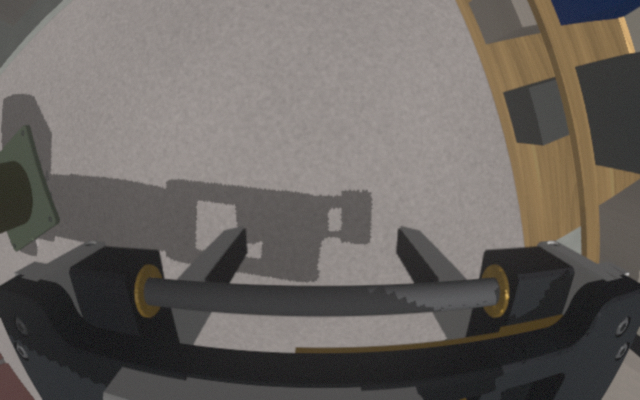

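The plate measures 149 x 256 mm against the given 150 x 260, so the fit is good. That gives a yaw of about 0.217, a jig origin near (0.536, 0.039) and a wheel near (0.512, 0.151). The crop shows the pointer tip at about (287,112) and the mark at (325,80), a gap of roughly 23 mm. The wrist view shows only table and fingers. I'll move above the wheel with the fingers shut.

>>> {"op": "servo_tool", "data": {
  "commands": [
    {"tx":-0.0212,"ty":-0.0125},
    {"tx":-0.0212,"ty":-0.0125},
    {"tx":-0.0212,"ty":-0.0125},
    {"tx":-0.0212,"ty":-0.0125},
    {"tx":-0.0212,"ty":-0.0125},
    {"tx":-0.0212,"ty":-0.0125},
    {"tx":-0.0212,"ty":-0.0125},
    {"tx":-0.0212,"ty":-0.0125},
    {"tx":-0.0212,"ty":-0.0125},
    {"tx":-0.0212,"ty":-0.0125},
    {"tx":-0.0212,"ty":-0.0125},
    {"tx":-0.0212,"ty":-0.0125},
    {"tx":-0.0212,"ty":-0.0125},
    {"tx":-0.0212,"ty":-0.0125},
    {"tx":-0.0212,"ty":-0.0125},
    {"tx":-0.0212,"ty":-0.0125},
    {"tx":-0.0212,"ty":-0.0125},
    {"tx":-0.0212,"ty":-0.0125},
    {"tx":-0.0212,"ty":-0.0125},
    {"tx":-0.0212,"ty":-0.0125}
  ],
  "hand": 0,
  "newtons": 20
}}

```text
invalid input
```

>>> {"op": "servo_tool", "data": {
  "commands": [
    {"turn":-6.7},
    {"turn":-6.7},
    {"turn":-6.7},
    {"turn":-6.7},
    {"turn":-6.7},
    {},
    {}
  ]
}}

```text
invalid input
```

```bash
cat >> h.py <<'E'
yaw=.2166; O=np.array([.5363,.0386,0]); R=np.array([[np.cos(yaw),-np.sin(yaw),0],[np.sin(yaw),np.cos(yaw),0],[0,0,1]])
def tojig(p): return R.T@(np.array(p)-O)
def tow(p): return O+R@np.array(p)
E
python3 - <<'E'
from h import *
from scipy.spatial.transform import Rotation as Q
s=sense();r=Q.from_quat(s["tool_rot"]).as_matrix()
print(s["time_s"],s["position"],"jig",tojig(s["position"]).round(4),"toolxy in jig",(R.T@r[:,:2]).round(3).tolist(),s["wrist_force"],s["width"])
c=camera_info("wrist");T=np.array(c["world_from_camera"])
print("cam in tool",(r.T@(T[:3,3]-s["position"])).round(4),(r.T@T[:3,:3]).round(3).tolist(),c["fx"])
w=grab_frame("wrist");cv2.imwrite("pics/w1.png",w)
for n,P in dict(wheel=(0,.115,.0745),ptr=(.0535,.026,.035),mark=(.056,.003,.035)).items():print(n,proj(c,tow(P),True))
E
```

```text
0.15 [0.20590663 0.53623129 0.21257017] jig [-0.2157  0.557   0.2126] toolxy in jig [[-0.835, 0.551], [0.551, 0.835], [0.0, -0.002]] [-0.65479148  0.96878454  0.00741786] 0.0941534062044478
cam in tool [ 0.0644  0.     -0.1696] [[0.0, -0.974, -0.225], [1.0, 0.0, 0.0], [-0.0, -0.225, 0.974]] 309.70691628693146
wheel [181.52231877 430.74430068]
ptr [180.11446265 437.65756115]
mark [174.63182525 439.6291963 ]
```

View pics/w1.png

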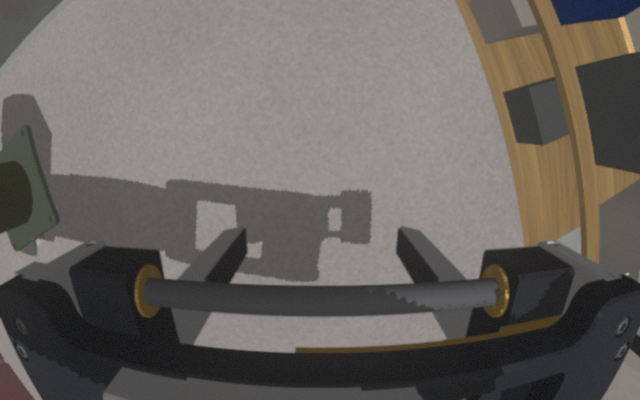

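The calls were refused, probably because each row needs all four keys. The wrist camera sits on the tool's +x side, so I'll turn the tool with +x along the jig's +x. The pointer will then be in view.

>>> {"op": "servo_tool", "data": {
  "commands": [
    {"tx":-0.0212,"ty":-0.0125,"tz":0,"turn":0},
    {"tx":-0.0212,"ty":-0.0125,"tz":0,"turn":0},
    {"tx":-0.0212,"ty":-0.0125,"tz":0,"turn":0},
    {"tx":-0.0212,"ty":-0.0125,"tz":0,"turn":0},
    {"tx":-0.0212,"ty":-0.0125,"tz":0,"turn":0},
    {"tx":-0.0212,"ty":-0.0125,"tz":0,"turn":0},
    {"tx":-0.0212,"ty":-0.0125,"tz":0,"turn":0},
    {"tx":-0.0212,"ty":-0.0125,"tz":0,"turn":0},
    {"tx":-0.0212,"ty":-0.0125,"tz":0,"turn":0},
    {"tx":-0.0212,"ty":-0.0125,"tz":0,"turn":0},
    {"tx":-0.0212,"ty":-0.0125,"tz":0,"turn":0},
    {"tx":-0.0212,"ty":-0.0125,"tz":0,"turn":0},
    {"tx":-0.0212,"ty":-0.0125,"tz":0,"turn":0},
    {"tx":-0.0212,"ty":-0.0125,"tz":0,"turn":0},
    {"tx":-0.0212,"ty":-0.0125,"tz":0,"turn":0},
    {"tx":-0.0212,"ty":-0.0125,"tz":0,"turn":0},
    {"tx":-0.0212,"ty":-0.0125,"tz":0,"turn":0},
    {"tx":-0.0212,"ty":-0.0125,"tz":0,"turn":0},
    {"tx":-0.0212,"ty":-0.0125,"tz":0,"turn":0},
    {"tx":-0.0212,"ty":-0.0125,"tz":0,"turn":0}
  ],
  "hand": 0,
  "newtons": 20
}}

```text
time_s: 1.87
position: [0.5128, 0.1502, 0.2132]
tool_rot: [0.182, 0.983, -0.0, -0.0]
wrist_force: [-0.4, -0.5, 0.2]
width: 0.0008
grasp_force: 0.0
```

>>> {"op": "servo_tool", "data": {
  "commands": [
    {"tx":0,"ty":0,"tz":0,"turn":7.15},
    {"tx":0,"ty":0,"tz":0,"turn":7.15},
    {"tx":0,"ty":0,"tz":0,"turn":7.15},
    {"tx":0,"ty":0,"tz":0,"turn":7.15},
    {"tx":0,"ty":0,"tz":0,"turn":7.15},
    {"tx":0,"ty":0,"tz":0,"turn":7.15},
    {"tx":0,"ty":0,"tz":0,"turn":7.15},
    {"tx":0,"ty":0,"tz":0,"turn":7.15},
    {"tx":0,"ty":0,"tz":0,"turn":7.15},
    {"tx":0,"ty":0,"tz":0,"turn":7.15},
    {"tx":0,"ty":0,"tz":0,"turn":7.15},
    {"tx":0,"ty":0,"tz":0,"turn":7.15},
    {"tx":0,"ty":0,"tz":0,"turn":7.15},
    {"tx":0,"ty":0,"tz":0,"turn":7.15},
    {"tx":0,"ty":0,"tz":0,"turn":7.15},
    {"tx":0,"ty":0,"tz":0,"turn":7.15},
    {"tx":0,"ty":0,"tz":0,"turn":7.15},
    {"tx":0,"ty":0,"tz":0,"turn":7.15},
    {"tx":0,"ty":0,"tz":0,"turn":7.15},
    {"tx":0,"ty":0,"tz":0,"turn":7.15}
  ]
}}

```text
time_s: 3.53
position: [0.5121, 0.1513, 0.2132]
tool_rot: [0.991, 0.136, -0.0, -0.0]
wrist_force: [0.7, 0.3, 0.9]
width: 0.0005
grasp_force: 0.0
```

>>> {"op": "servo_tool", "data": {
  "commands": [
    {"tx":0,"ty":-0.006,"tz":0.035,"turn":3.4},
    {"tx":0,"ty":-0.006,"tz":0.035,"turn":0},
    {"tx":0,"ty":0,"tz":0.02,"turn":0},
    {"tx":0,"ty":0,"tz":0,"turn":0}
  ]
}}

```text
time_s: 3.87
position: [0.5045, 0.1624, 0.1179]
tool_rot: [0.994, 0.11, -0.006, 0.0]
wrist_force: [-0.8, -0.1, -0.0]
width: 0.0005
grasp_force: 0.0
```

```bash
cat > look.py <<'E'
import sys
from h import *
from scipy.spatial.transform import Rotation as Q
s=sense();r=Q.from_quat(s["tool_rot"]).as_matrix()
print(s["time_s"],"jig",tojig(s["position"]).round(4),"toolxy in jig",(R.T@r[:,:2]).round(3).tolist(),np.round(s["wrist_force"],1))
c=camera_info("wrist");w=grab_frame("wrist");cv2.imwrite(f"pics/{sys.argv[1]}.png",w)
np.save(f"pics/{sys.argv[1]}.npy",c["world_from_camera"])
for n,P in dict(wheel=(0,.115,.0745),ptr=(.0535,.026,.035),mark=(.056,.003,.035)).items():print(n,proj(c,tow(P),True).round(1))
E
python3 look.py w2
```

```text
3.8667 jig [-0.0045  0.1277  0.1179] toolxy in jig [[1.0, 0.003], [0.003, -1.0], [-0.012, -0.001]] [-0.8 -0.1 -0. ]
wheel [339. 219.]
ptr [441.2 144.9]
mark [465.  143.5]
```

View pics/w2.png

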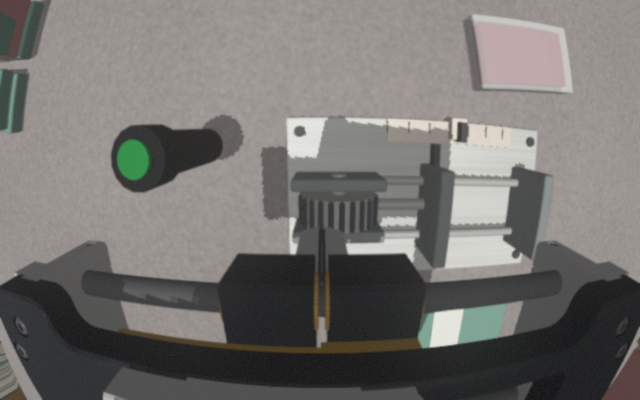

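The wrist view shows the wheel at about (340,210), the pointer blade at about (436,155) and the mark blade at about (461,130). The finger sits just on the +y side of the wheel crest, as intended. I'll read brightness profiles along the jig's y in the z = 35 mm plane.

```bash
cat > meas.py <<'E'
import sys
from h import *
n=sys.argv[1];c=camera_info("wrist");c["world_from_camera"]=np.load(f"pics/{n}.npy");im=cv2.imread(f"pics/{n}.png",0)
ys=np.arange(.045,-.016,-.001)
def prof(x,z=.035):
    uv=np.array([proj(c,tow((x,y,z)),True) for y in ys],np.float32)
    return cv2.remap(im,uv[:,:1],uv[:,1:],cv2.INTER_LINEAR)[:,0]
print("y0=45 down by 1mm")
for x in map(float,sys.argv[2:]): print(x,prof(x).tolist())
E
python3 meas.py w2 .044 .048 .051 .060 .064 .068
```

```text
y0=45 down by 1mm
0.044 [134, 132, 132, 132, 132, 131, 131, 130, 121, 87, 59, 58, 61, 64, 68, 66, 66, 76, 96, 120, 130, 130, 130, 131, 133, 132, 137, 163, 199, 214, 215, 215, 215, 213, 214, 214, 215, 214, 213, 214, 214, 214, 214, 213, 214, 214, 213, 212, 212, 213, 213, 212, 212, 212, 213, 212, 212, 211, 211, 211, 211]
0.048 [132, 133, 133, 133, 133, 134, 133, 131, 118, 84, 60, 58, 61, 66, 67, 68, 68, 75, 99, 123, 132, 134, 134, 133, 133, 132, 134, 147, 173, 202, 214, 217, 216, 216, 216, 216, 216, 215, 215, 215, 216, 215, 215, 215, 214, 214, 213, 214, 215, 214, 214, 213, 213, 213, 213, 213, 213, 213, 213, 213, 213]
0.051 [131, 130, 131, 130, 129, 130, 131, 127, 113, 85, 63, 58, 61, 65, 66, 68, 68, 74, 98, 120, 129, 131, 132, 130, 130, 133, 142, 168, 199, 211, 213, 214, 214, 213, 213, 213, 213, 214, 215, 214, 213, 213, 213, 213, 212, 212, 212, 212, 213, 211, 211, 212, 211, 211, 211, 211, 211, 210, 212, 211, 210]
0.06 [139, 139, 139, 138, 139, 139, 137, 136, 137, 136, 135, 136, 137, 136, 135, 137, 136, 136, 137, 136, 136, 136, 135, 135, 130, 116, 108, 110, 125, 162, 197, 205, 193, 151, 95, 64, 63, 68, 79, 86, 89, 89, 97, 128, 176, 208, 216, 216, 215, 215, 215, 214, 215, 213, 214, 212, 214, 213, 214, 215, 214]
0.064 [143, 145, 147, 150, 153, 153, 144, 120, 116, 130, 136, 136, 137, 137, 136, 137, 137, 137, 137, 136, 136, 138, 136, 134, 130, 114, 100, 105, 141, 183, 210, 218, 209, 170, 108, 69, 63, 69, 78, 86, 90, 90, 90, 96, 121, 165, 199, 212, 214, 215, 216, 215, 214, 214, 214, 212, 213, 212, 214, 214, 214]
0.068 [220, 219, 218, 218, 217, 217, 202, 171, 171, 203, 203, 190, 168, 165, 170, 172, 178, 186, 196, 203, 209, 206, 197, 188, 180, 150, 117, 117, 154, 197, 217, 220, 208, 169, 112, 73, 63, 68, 78, 87, 89, 89, 89, 92, 119, 170, 204, 213, 214, 215, 215, 214, 214, 212, 211, 212, 213, 213, 214, 214, 210]
```

Pointer at y ≈ 29.9 mm and mark at y ≈ 3.4 mm, both within the stated ranges. The gap is about 26.5 mm, which means roughly 85 mm of rim travel in a few strokes. Next I'll press down on the crest.

>>> {"op": "servo_tool", "data": {
  "commands": [
    {"tx":0.0045,"ty":0.0015,"tz":0.012,"turn":0},
    {"tx":0,"ty":0.0015,"tz":0.012,"turn":0},
    {"tx":0,"ty":0,"tz":0.006,"turn":0},
    {"tx":0,"ty":0,"tz":0.004,"turn":0},
    {"tx":0,"ty":0,"tz":0.002,"turn":0},
    {"tx":0,"ty":0,"tz":0,"turn":0},
    {"tx":0,"ty":0,"tz":0,"turn":0}
  ]
}}

```text
time_s: 4.5
position: [0.5147, 0.161, 0.0878]
tool_rot: [0.994, 0.11, 0.0, -0.0]
wrist_force: [0.3, 0.2, 0.1]
width: 0.0004
grasp_force: 0.0
```

>>> {"op": "servo_tool", "data": {
  "commands": [
    {"tx":-0.004,"ty":0,"tz":0.003,"turn":0},
    {"tx":0,"ty":0,"tz":0.0015,"turn":0},
    {"tx":0,"ty":0,"tz":0.001,"turn":0},
    {"tx":0,"ty":0,"tz":0.001,"turn":0},
    {"tx":0,"ty":0,"tz":0,"turn":0},
    {"tx":0,"ty":0,"tz":0,"turn":0}
  ]
}}

```text
time_s: 5.0
position: [0.5103, 0.1602, 0.0817]
tool_rot: [0.994, 0.11, -0.0, 0.0]
wrist_force: [-2.3, -0.3, 6.0]
width: 0.0003
grasp_force: 2.5
```

Contact is made at the expected height with 6 N. I'll press a little harder and make the first stroke.

>>> {"op": "servo_tool", "data": {
  "commands": [
    {"tx":0,"ty":0.0005,"tz":0.001,"turn":0},
    {"tx":0,"ty":0.002,"tz":0,"turn":0},
    {"tx":0,"ty":0.002,"tz":0,"turn":0},
    {"tx":0,"ty":0.002,"tz":0,"turn":0},
    {"tx":0,"ty":0.002,"tz":0,"turn":0},
    {"tx":0,"ty":0.002,"tz":0,"turn":0},
    {"tx":0,"ty":0.002,"tz":0,"turn":0},
    {"tx":0,"ty":0.002,"tz":0,"turn":0},
    {"tx":0,"ty":0.002,"tz":0,"turn":0},
    {"tx":0,"ty":0.002,"tz":0,"turn":0},
    {"tx":0,"ty":0.002,"tz":0,"turn":0},
    {"tx":0,"ty":0.002,"tz":0,"turn":0},
    {"tx":0,"ty":0,"tz":0,"turn":0},
    {"tx":0,"ty":0,"tz":0,"turn":0}
  ]
}}

```text
time_s: 6.17
position: [0.516, 0.1382, 0.0803]
tool_rot: [0.994, 0.11, 0.001, -0.0]
wrist_force: [-0.6, 0.6, 5.1]
width: 0.0005
grasp_force: 2.1
```

```bash
python3 look.py w3; python3 meas.py w3 .048 .051 .064
```

```text
6.1667 jig [0.0016 0.1017 0.0803] toolxy in jig [[1.0, 0.003], [0.003, -1.0], [0.001, 0.0]] [-0.6  0.6  5.1]
wheel [299.  246.2]
ptr [426.4 155.2]
mark [455.  153.1]
y0=45 down by 1mm
0.048 [134, 133, 134, 133, 133, 131, 134, 133, 133, 134, 133, 132, 132, 133, 123, 99, 66, 56, 59, 68, 66, 66, 69, 70, 95, 122, 131, 133, 132, 133, 134, 132, 132, 132, 132, 133, 132, 132, 132, 133, 131, 130, 132, 133, 132, 131, 135, 165, 199, 211, 213, 214, 213, 212, 213, 213, 213, 213, 214, 213, 212]
0.051 [129, 130, 131, 130, 130, 130, 132, 130, 129, 131, 129, 130, 130, 129, 125, 99, 65, 57, 61, 67, 68, 68, 68, 72, 97, 125, 132, 130, 130, 129, 132, 131, 131, 130, 129, 130, 130, 129, 131, 131, 130, 130, 130, 130, 130, 131, 131, 145, 188, 210, 212, 213, 213, 212, 212, 213, 213, 212, 212, 212, 212]
0.064 [144, 142, 142, 145, 147, 147, 145, 140, 120, 112, 133, 140, 141, 141, 144, 149, 163, 169, 172, 189, 201, 204, 207, 211, 215, 196, 138, 107, 120, 168, 203, 218, 218, 185, 113, 67, 60, 67, 80, 84, 76, 75, 78, 90, 107, 136, 182, 203, 213, 216, 217, 216, 217, 216, 215, 215, 215, 215, 216, 215, 216]
```

The pointer moved 6.0 mm and about 20.7 mm remains. Next come the repeat strokes: lift, return, press, roll.

>>> {"op": "servo_tool", "data": {
  "commands": [
    {"tx":0,"ty":0,"tz":-0.008,"turn":0},
    {"tx":-0.001,"ty":-0.012,"tz":0,"turn":0},
    {"tx":-0.0005,"ty":-0.0125,"tz":0,"turn":0},
    {"tx":0,"ty":0,"tz":0,"turn":0},
    {"tx":0,"ty":0,"tz":0.004,"turn":0},
    {"tx":0,"ty":0,"tz":0.004,"turn":0},
    {"tx":0,"ty":0,"tz":0,"turn":0},
    {"tx":0,"ty":0.002,"tz":0.0003,"turn":0},
    {"tx":0,"ty":0.002,"tz":0,"turn":0},
    {"tx":0,"ty":0.002,"tz":0,"turn":0},
    {"tx":0,"ty":0.002,"tz":0,"turn":0},
    {"tx":0,"ty":0.002,"tz":0,"turn":0},
    {"tx":0,"ty":0.002,"tz":0,"turn":0},
    {"tx":0,"ty":0.002,"tz":0,"turn":0},
    {"tx":0,"ty":0.002,"tz":0,"turn":0},
    {"tx":0,"ty":0.002,"tz":0,"turn":0},
    {"tx":0,"ty":0.002,"tz":0,"turn":0},
    {"tx":0,"ty":0.002,"tz":0,"turn":0},
    {"tx":0,"ty":0.002,"tz":0,"turn":0},
    {"tx":0,"ty":0,"tz":0,"turn":0}
  ]
}}

```text
time_s: 7.88
position: [0.5143, 0.1381, 0.0806]
tool_rot: [0.994, 0.109, 0.0, 0.0]
wrist_force: [-2.5, -0.8, 8.1]
width: 0.0003
grasp_force: 4.1
```

>>> {"op": "servo_tool", "data": {
  "commands": [
    {"tx":0,"ty":0,"tz":-0.008,"turn":0},
    {"tx":0,"ty":-0.012,"tz":0,"turn":0},
    {"tx":0,"ty":-0.012,"tz":0,"turn":0},
    {"tx":0,"ty":0,"tz":0,"turn":0},
    {"tx":0,"ty":0,"tz":0.004,"turn":0},
    {"tx":0,"ty":0,"tz":0.004,"turn":0},
    {"tx":0,"ty":0,"tz":0,"turn":0},
    {"tx":0,"ty":0.002,"tz":0,"turn":0},
    {"tx":0,"ty":0.002,"tz":0,"turn":0},
    {"tx":0,"ty":0.002,"tz":0,"turn":0},
    {"tx":0,"ty":0.002,"tz":0,"turn":0},
    {"tx":0,"ty":0.002,"tz":0,"turn":0},
    {"tx":0,"ty":0.002,"tz":0,"turn":0},
    {"tx":0,"ty":0.002,"tz":0,"turn":0},
    {"tx":0,"ty":0.002,"tz":0,"turn":0},
    {"tx":0,"ty":0.002,"tz":0,"turn":0},
    {"tx":0,"ty":0.002,"tz":0,"turn":0},
    {"tx":0,"ty":0.002,"tz":0,"turn":0},
    {"tx":0,"ty":0.002,"tz":0,"turn":0},
    {"tx":0,"ty":0,"tz":0,"turn":0}
  ]
}}

```text
time_s: 9.55
position: [0.5143, 0.1378, 0.0807]
tool_rot: [0.994, 0.109, 0.0, 0.0]
wrist_force: [-2.4, -0.7, 8.4]
width: 0.0005
grasp_force: 4.5
```

```bash
python3 look.py w4; python3 meas.py w4 .048 .051 .064 .067
```

```text
9.55 jig [-0.0002  0.1016  0.0807] toolxy in jig [[1.0, 0.003], [0.003, -1.0], [0.0, 0.001]] [-2.4 -0.7  8.4]
wheel [298.9 243.2]
ptr [426.2 152.6]
mark [454.9 150.6]
y0=45 down by 1mm
0.048 [135, 134, 135, 135, 133, 135, 134, 134, 133, 134, 134, 133, 132, 135, 134, 136, 133, 134, 134, 135, 135, 135, 134, 134, 134, 134, 134, 133, 129, 110, 76, 57, 58, 61, 65, 67, 67, 67, 73, 98, 125, 131, 134, 133, 134, 132, 134, 163, 203, 214, 215, 215, 214, 215, 216, 215, 215, 215, 215, 214, 215]
0.051 [130, 131, 132, 131, 132, 132, 132, 132, 132, 132, 131, 132, 131, 132, 131, 131, 130, 132, 131, 131, 133, 132, 131, 131, 131, 131, 133, 132, 129, 110, 74, 58, 59, 62, 66, 69, 69, 69, 74, 96, 126, 131, 131, 132, 132, 131, 130, 145, 185, 210, 213, 214, 213, 212, 213, 213, 213, 212, 213, 213, 212]
0.064 [182, 156, 144, 147, 152, 153, 152, 160, 145, 131, 173, 203, 214, 215, 215, 219, 221, 221, 220, 219, 214, 211, 211, 215, 216, 194, 141, 110, 126, 180, 217, 224, 220, 186, 111, 66, 59, 69, 83, 89, 92, 91, 95, 111, 122, 147, 203, 216, 217, 217, 218, 217, 217, 218, 217, 216, 216, 216, 216, 217, 217]
0.067 [225, 224, 223, 223, 222, 222, 223, 217, 181, 176, 215, 221, 222, 221, 220, 220, 221, 220, 219, 219, 219, 219, 219, 219, 217, 194, 143, 109, 133, 188, 220, 225, 219, 189, 115, 65, 62, 69, 84, 90, 91, 91, 95, 112, 140, 156, 199, 215, 217, 218, 217, 217, 217, 216, 216, 216, 214, 216, 217, 217, 216]
```

The pointer edge is now at y ≈ 5.9 mm and the remaining gap is about 5 mm. The mark's edge is blurred by shadow, so I'll look at it enlarged.

Run:
```python
from h import *
im=cv2.imread("pics/w4.png")
cv2.imwrite("pics/w4c.png",cv2.resize(im[115:180,420:500],None,fx=9,fy=9,interpolation=2))
c=camera_info("wrist");c["world_from_camera"]=np.load("pics/w4.npy")
for y in(0,.003,.006):
  for x in(.05,.064):print(x,y,((proj(c,tow((x,y,.035)),True)-[420,115])*9+4).round())
```

```text
0.05 0 [346. 399.]
0.064 0 [354. 230.]
0.05 0.003 [314. 397.]
0.064 0.003 [322. 228.]
0.05 0.006 [282. 395.]
0.064 0.006 [290. 225.]
```

View pics/w4c.png

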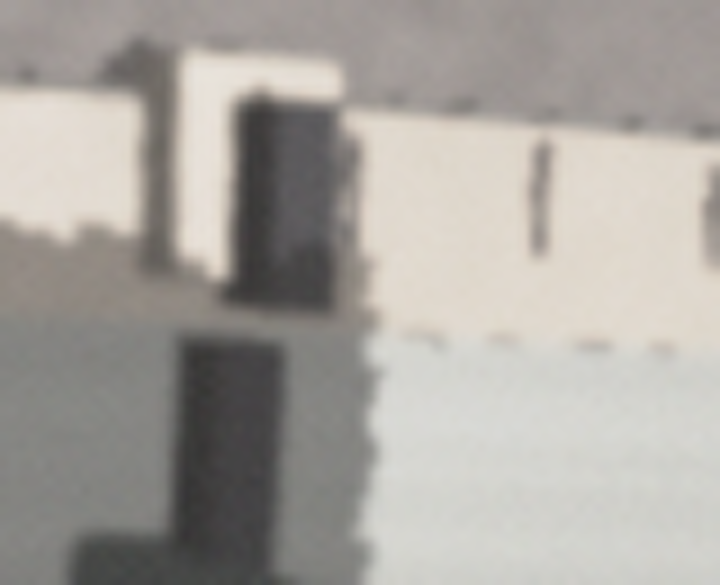

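The crop shows the mark's top face spanning columns 272–335, with the pointer's right edge at column 283. Allowing for the slant, the gap is about 4.3 mm, so I need about 13.5 mm of rim. I'll make that shorter stroke and then lift off.

>>> {"op": "servo_tool", "data": {
  "commands": [
    {"tx":0,"ty":0,"tz":-0.008,"turn":0},
    {"tx":0,"ty":-0.01,"tz":0,"turn":0},
    {"tx":0,"ty":-0.01,"tz":0,"turn":0},
    {"tx":0,"ty":0,"tz":0,"turn":0},
    {"tx":0,"ty":0,"tz":0.004,"turn":0},
    {"tx":0,"ty":0,"tz":0.004,"turn":0},
    {"tx":0,"ty":0,"tz":0,"turn":0},
    {"tx":0,"ty":0.002,"tz":0,"turn":0},
    {"tx":0,"ty":0.002,"tz":0,"turn":0},
    {"tx":0,"ty":0.002,"tz":0,"turn":0},
    {"tx":0,"ty":0.002,"tz":0,"turn":0},
    {"tx":0,"ty":0.002,"tz":0,"turn":0},
    {"tx":0,"ty":0.002,"tz":0,"turn":0},
    {"tx":0,"ty":0.0015,"tz":0,"turn":0},
    {"tx":0,"ty":0,"tz":0,"turn":0},
    {"tx":0,"ty":0,"tz":0,"turn":0},
    {"tx":0,"ty":0,"tz":-0.005,"turn":0},
    {"tx":0,"ty":0,"tz":-0.015,"turn":0},
    {"tx":0,"ty":0,"tz":0,"turn":0}
  ]
}}

```text
time_s: 11.18
position: [0.514, 0.1448, 0.1013]
tool_rot: [0.994, 0.11, 0.002, 0.0]
wrist_force: [1.2, -0.6, 0.7]
width: 0.0008
grasp_force: 0.0
```

```bash
python3 look.py w5
python3 - <<'E'
from h import *
im=cv2.imread("pics/w5.png")
c=camera_info("wrist");c["world_from_camera"]=np.load("pics/w5.npy")
p=proj(c,tow((.056,.003,.035)),True).astype(int);u,v=p[0]-40,p[1]-32
cv2.imwrite("pics/w5c.png",cv2.resize(im[v:v+65,u:u+80],None,fx=9,fy=9,interpolation=2))
for y in(0,.006):
  for x in(.05,.064):print(x,y,((proj(c,tow((x,y,.035)),True)-[u,v])*9+4).round())
E
```

```text
11.1833 jig [0.0011 0.1085 0.1013] toolxy in jig [[1.0, 0.003], [0.003, -1.0], [0.004, 0.001]] [ 1.2 -0.6  0.7]
wheel [311.3 234.5]
ptr [425.8 153. ]
mark [452.  151.1]
0.05 0 [390. 361.]
0.064 0 [398. 207.]
0.05 0.006 [331. 358.]
0.064 0.006 [338. 203.]
```

View pics/w5c.png

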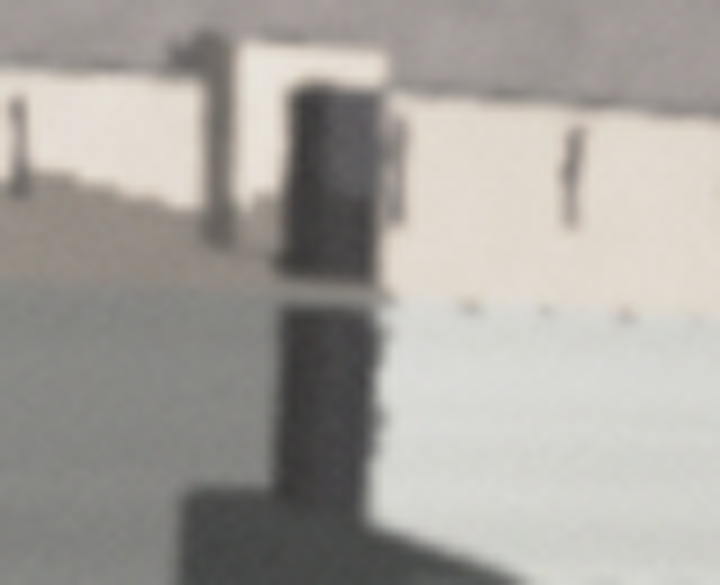

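The crop shows the blades in one line. The mark's edges are at columns 290 and 380 on row 200, and the pointer's are at 278 on row 400 and 372 on row 380. Along the jig's slant that is an offset of about 0.2 mm. I'll raise the hand and hand in.

>>> {"op": "servo_tool", "data": {
  "commands": [
    {"tx":0,"ty":0,"tz":-0.025,"turn":0},
    {"tx":0,"ty":0,"tz":-0.025,"turn":0},
    {"tx":0,"ty":0,"tz":-0.025,"turn":0},
    {"tx":0,"ty":0,"tz":0,"turn":0},
    {"tx":0,"ty":0,"tz":0,"turn":0}
  ]
}}

```text
time_s: 11.65
position: [0.5134, 0.1447, 0.1751]
tool_rot: [0.994, 0.11, 0.001, 0.0]
wrist_force: [-0.7, 1.0, -0.2]
width: 0.0006
grasp_force: 0.0
```

```bash
python3 -c "
from workcell import *
print(close_job())"
```

```text
the job is handed in; nothing more can be done
None
```

I set the jig by rolling the wheel in four fingertip strokes. In the last picture the pointer was in line with the gauge mark to about 0.2 mm, and I raised the hand clear and handed the job in at about 12 s; no verdict came back.

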